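Unstack the chocolate cartons into their display trays

TASK

Take the stack of four chocolate cartons apart, from the top down, and lay each one label side up, flat and lengthwise inside the rim of the display tray lined in its own colour. Do not tip any carton over on the way, and leave the call bell and the tape roll where they are.

Things in the scene. Friction and masses are not known exactly. Their poses are not given: they have to be found in the camera images.
- carton_red: red slim rigid carton 100 (x) x 28 (y) x 24 (z) mm, 0.06-0.11 kg, gold bands, blank white label on top. Origin: centre of underside, z up. Starts as one of the two parallel lower cartons (underside z = 10 mm) of a two-layer stack: two on a marble slab 116 mm square, 10 mm thick; two laid crosswise on them. The pair of a layer is 70 mm apart between centres (42 mm gap).
- carton_blue: blue slim rigid carton 100 (x) x 28 (y) x 24 (z) mm, 0.06-0.11 kg, gold bands, blank white label on top. Origin: centre of underside, z up. Starts as one of the two parallel lower cartons (underside z = 10 mm) of a two-layer stack: two on a marble slab 116 mm square, 10 mm thick; two laid crosswise on them. The pair of a layer is 70 mm apart between centres (42 mm gap).
- carton_green: green slim rigid carton 100 (x) x 28 (y) x 24 (z) mm, 0.06-0.11 kg, gold bands, blank white label on top. Origin: centre of underside, z up. Starts as one of the two parallel upper cartons (underside z = 34 mm) of a two-layer stack: two on a marble slab 116 mm square, 10 mm thick; two laid crosswise on them. The pair of a layer is 70 mm apart between centres (42 mm gap).
- carton_yellow: yellow slim rigid carton 100 (x) x 28 (y) x 24 (z) mm, 0.06-0.11 kg, gold bands, blank white label on top. Origin: centre of underside, z up. Starts as one of the two parallel upper cartons (underside z = 34 mm) of a two-layer stack: two on a marble slab 116 mm square, 10 mm thick; two laid crosswise on them. The pair of a layer is 70 mm apart between centres (42 mm gap).
- tray_red: fixed shallow wooden display tray lined in red, 122 (x) x 50 (y) mm outside, 116 x 44 mm inside; its floor is 5 mm and its rim (3 mm wide) 8 mm above the counter. Origin: centre of its underside, on the counter; x along its length, z up.
- tray_blue: fixed shallow wooden display tray lined in blue, 122 (x) x 50 (y) mm outside, 116 x 44 mm inside; its floor is 5 mm and its rim (3 mm wide) 8 mm above the counter. Origin: centre of its underside, on the counter; x along its length, z up.
- tray_green: fixed shallow wooden display tray lined in green, 122 (x) x 50 (y) mm outside, 116 x 44 mm inside; its floor is 5 mm and its rim (3 mm wide) 8 mm above the counter. Origin: centre of its underside, on the counter; x along its length, z up.
- tray_yellow: fixed shallow wooden display tray lined in yellow, 122 (x) x 50 (y) mm outside, 116 x 44 mm inside; its floor is 5 mm and its rim (3 mm wide) 8 mm above the counter. Origin: centre of its underside, on the counter; x along its length, z up.
- desk_bell: loose silver call bell on a black foot, diameter 70 mm, 44 mm high, a bystander near the front edge of the counter. Origin: centre of its underside.
- tape_roll: loose roll of packing tape, diameter 88 mm, 24 mm high, lying flat behind the trays, a bystander. Origin: centre of its underside. Fixed furniture to keep clear of: the tall showcase (right of the roll, y below -0.2 m, front at x = 0.69 m with a drawer handle reaching out to about 0.65 m, over 0.5 m high) and the bag sealer (x 0.47 to 0.57, y -0.20 to 0.15 m, up to 0.16 m high).

How it is judged:
By the outcome, as a careful person would: the job done as asked, in the order asked, and still so for the second after the job is handed in, with the robot touching nothing.
It also fails if it takes over 131 s, if anything falls off the work surface, if the arm or the gripper's body presses on something with over 40 N, if the wrist force passes 120 N, or if a joint passes its speed limit or range.

ROBOT

A 7-joint arm with a two-finger parallel gripper is mounted at the origin on a cart in front of the work surface, level with it; the furniture and walls round the work are solid. World frame = base frame: x ahead of the robot, y to its left, z up, the work surface at z = 0. Lengths are in m, angles in rad, forces in N, time in s.
With the tool pointing down it reaches from about 0.4 to 0.85 m from the base axis. Payload 4.4 kg.
Tool frame: the origin (TCP) lies midway between the tips of the shut fingers; the grasp point (between the pads) lies 19 mm behind it (ctrl.grasp_offset is the distance from the TCP to the grasp point, in m); z points along the fingers, y is the line along which they close (so a half turn about z gives the same grasp; the last joint's range is limited). The gripper opens to 94 mm and grips with 3 to 60 N. Pads are 16 mm wide; open, the fingers measure 119 mm over their backs; the gripper's body (75 mm by 177 mm) begins 78 mm behind the grasp point.
Start: joints at [1.037, 0.628, 0.038, 1.517, -0.027, 0.996, -0.02], TCP at [0.293, -0.58, 0.205] pointing down, gripper open.
Joint ranges: [-3.06, 3.06], [-0.37, 2.12], [-1.25, 1.32], [0.18, 2.47], [-1.1, 4.24], [0.23, 1.98], [-2.94, 2.94]. Speed limits (rad/s): [2.57, 2.57, 3.14, 3.14, 3.14, 3.14, 3.14].

INTERFACE

Orientations are given as a unit quaternion [x, y, z, w].
In Python, from rig import ctrl gives the robot as it stands. The module is installed in compiled form; this text tells all that it offers. Calls block until the motion is done:
- ctrl.move_ptp(position, orientation): joint-space move of the TCP to a pose.
- ctrl.move_linear(position, attitude=None, vel=0.15, stop_force=None): straight line of the TCP; attitude=None keeps the orientation; vel is the mean speed in m/s. With stop_force (N) it stops when the force on the tool has changed by that much, and returns True; else False.
- ctrl.move_j(angles): joint-space move.
- ctrl.open() and ctrl.close_gripper(): open the fingers fully, or close them until they stop; the grip force is fixed at half the most.
- ctrl.dwell(seconds).
- ctrl.ik(position, orientation): joint angles nearest the present ones, or None.
- ctrl.grab_frame(name): name is "scene" or "top" or "wrist"; returns the picture (480x640x3 uint8, blue, green, red); there is no depth.
- ctrl.camera_info(name): a dict with "fx", "fy", "cx", "cy" (pixels), "xyz" and "rotation" of the camera in the world. Camera axes: x right, y up, looking along -z (the intrinsics and any distortion apply to the point x, -y, -z); pixel columns grow to the right and rows downward; lengths in m; the calibration is good to about 2 mm. The wrist camera is an equidistant fisheye: a pixel r from the principal point sees the ray r / f radians off the axis. A picture is of the moment at which its call begins: read the wrist's pose just before it. camera_info takes no time and is no camera call; for the wrist camera it gives the pose at the moment of the call.
A pose or a line that the arm cannot do raises ctrl.MotionError and nothing moves.
- ctrl.job_done(): hands the job in; it is judged then, once.
Readings, each from a call of its own:
- ctrl.read_time(): time.
- ctrl.read_q(): joint angles.
- ctrl.read_joint_velocities(): joint speeds.
- ctrl.read_effort(): joint torques, N m.
- ctrl.read_ee_pos(): TCP position.
- ctrl.read_eef_rot(): TCP orientation.
- ctrl.read_contact_force(): force on the tool from outside, world axes, zero at the start.
- ctrl.read_ft_torque(): the same for the moment, N m.
- ctrl.read_finger_gap(): opening from 0.0 (shut) to 1.0 (fully open).
- ctrl.read_finger_force(): force on a finger pad.
Only numpy, scipy, OpenCV 4.12 (cv2) and the standard library are available. Lean on these libraries where they do the work, as an engineer would, in place of code of your own. Each camera call takes 0.05 s, during which the arm holds its last target. There are 200 camera calls.

## Working session

There is one attempt and no reset: what is moved stays moved. The work goes in short steps, each a Python script; the robot and the scene stay as the last script left them, time stands still between calls to the robot, and variables do not carry over. Pictures are saved under pics/ and viewed, at most 14 in all, crops included, and the job is handed in when it is done.

```bash
mkdir -p pics
python3 - <<'E'
from rig import ctrl
import cv2
for n in("scene","top"):
    cv2.imwrite(f"pics/{n}0.png",ctrl.grab_frame(n)); print(n,ctrl.camera_info(n))
print(ctrl.camera_info("wrist"),ctrl.read_eef_rot(),ctrl.read_time(),ctrl.grasp_offset)
E
```

```text
scene {'fx': 624.4377243457997, 'fy': 624.4377243457997, 'cx': 320.45825860104384, 'cy': 230.6736192220629, 'xyz': array([-0.00497716,  0.63266837,  0.68021562]), 'rotation': array([-0.15617105,  0.46479777,  0.82512044, -0.28062411])}
top {'fx': 565.9102510267757, 'fy': 565.9102510267757, 'cx': 323.8465286556623, 'cy': 240.07511011318505, 'xyz': array([ 0.4355547 , -0.19456078,  1.24196526]), 'rotation': array([ 0.06119202, -0.0533145 , -0.70167714,  0.70785754])}
{'fx': 371.64829954431775, 'fy': 371.64829954431775, 'cx': 320.46890596047524, 'cy': 239.4214325824197, 'xyz': array([ 0.36465399, -0.54310423,  0.38326659]), 'rotation': array([-0.11665978,  0.07323495, -0.51853587,  0.84388844])} [ 9.72767959e-01  2.31779539e-01 -2.07797926e-04 -8.36144236e-04] 0.1 0.0188
```

View pics/top0.png

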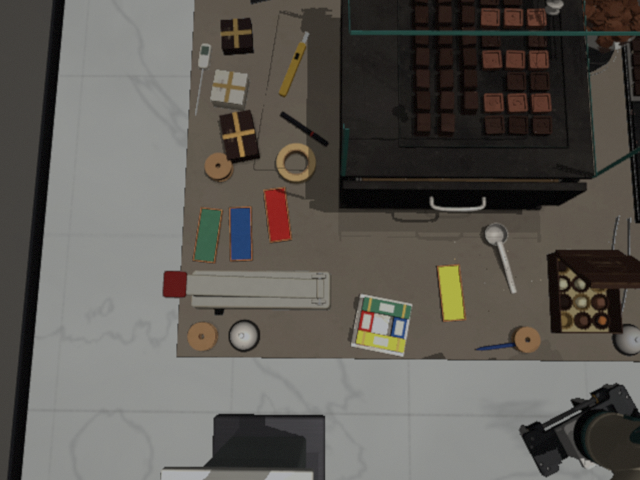

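View pics/scene0.png

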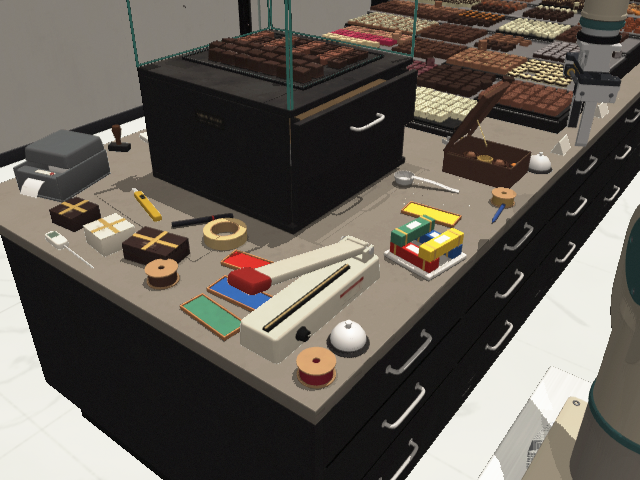

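Top view: the stack is near (383,325), yellow tray (451,293), red (277,215), blue (241,233) and green (207,235). The sealer lies between the robot and those three. The upper cartons are green (far) and yellow (near); the lower are red (left) and blue (right). Next, enlarged crops to read corners.

Run:
```python
import cv2
a=cv2.imread("pics/top0.png")
cv2.imwrite("pics/c1.png",cv2.resize(a[180:270,185:305],None,fx=6.6,fy=6.6,interpolation=cv2.INTER_CUBIC))
cv2.imwrite("pics/c2.png",cv2.resize(a[260:360,345:475],None,fx=6,fy=6,interpolation=cv2.INTER_CUBIC))
```

```text
(no output)
```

View pics/c1.png

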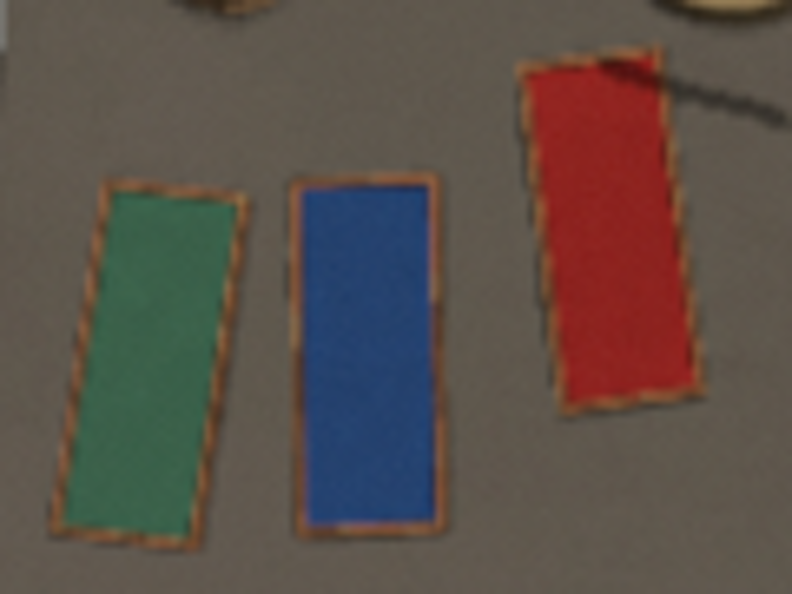

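View pics/c2.png

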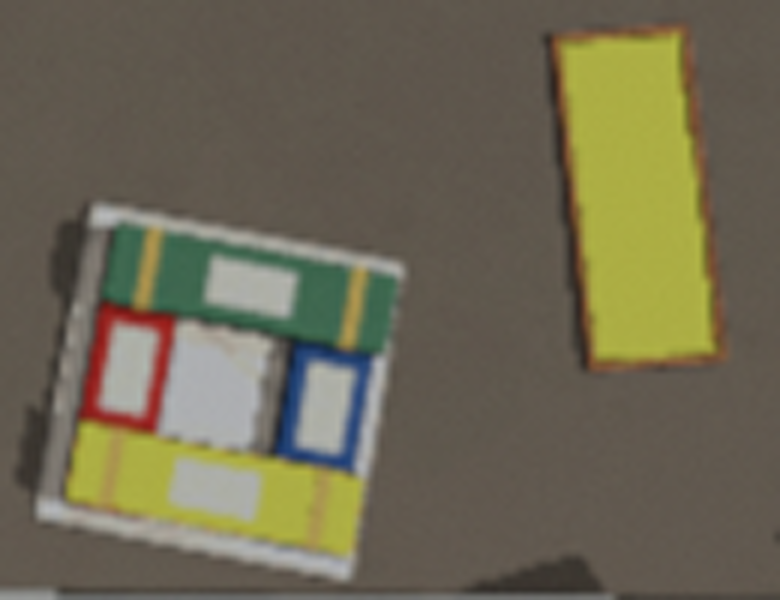

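Corners read: c1 (×6.6) green tray (104,182)…(52,534), blue (290,180)…(298,536), red (518,66)…(564,412). c2 (×6) yellow tray (552,36)…(588,370), plus the cartons and slab.

```bash
cat > geo.py <<'E'
import numpy as np,cv2
from scipy.spatial.transform import Rotation as R
def proj(uv,z,ci):
    uv=np.atleast_2d(uv).astype(float)
    d=np.c_[(uv[:,0]-ci["cx"])/ci["fx"],-(uv[:,1]-ci["cy"])/ci["fy"],-np.ones(len(uv))]
    d=R.from_quat(ci["rotation"]).apply(d); c=ci["xyz"]
    return (c+d*((z-c[2])/d[:,2])[:,None])[:,:2]
E
python3 - <<'E'
from rig import ctrl
from geo import *
ci=ctrl.camera_info("top")
A=lambda p:(np.array(p)+.5)/6.6-.5+[185,180]
B=lambda p:(np.array(p)+.5)/6-.5+[345,260]
it={"tray_green":(A([(104,182),(248,196),(198,546),(52,534)]),.008),
"tray_blue":(A([(290,180),(438,176),(446,530),(298,536)]),.008),
"tray_red":(A([(518,66),(660,50),(704,392),(564,412)]),.008),
"tray_yellow":(B([(552,36),(686,28),(726,356),(588,370)]),.008),
"green":(B([(112,222),(398,272),(386,352),(104,302)]),.058),
"yellow":(B([(82,422),(365,474),(352,554),(66,502)]),.058),
"slab":(B([(92,204),(404,264),(352,580),(38,518)]),.01),
"redlow":(B([(98,304),(174,316),(158,430),(82,422)]),.034),
"bluelow":(B([(290,346),(370,352),(354,466),(274,456)]),.034),
"bell":(np.array([[244,336.]]),.044),"roll":(np.array([[295,162.]]),.024),
"sealer":(np.array([[193,272],[328,272],[328,307],[193,307],[164,285.]]),.12)}
for k,(p,z) in it.items():
    w=proj(p,z,ci); c=w.mean(0)
    if len(w)<4: print(k,c.round(4));continue
    e=np.roll(w,-1,0)-w; L=np.linalg.norm(e,axis=1)*1000
    a=np.degrees(np.arctan2(e[:,1],e[:,0]))%90
    print(k,c.round(4),L.round(0),a.round(1), "dir0",np.degrees(np.arctan2(e[0,1],e[0,0])).round(1))
E
```

```text
tray_green [0.6476 0.0786] [ 49. 120.  49. 121.] [84.8 84.2 85.8 84.3] dir0 -95.2
tray_blue [0.6512 0.0056] [ 50. 121.  49. 122.] [2.  3.  2.8 3.4] dir0 -88.0
tray_red [ 0.6949 -0.0753] [ 49. 119.  47. 120.] [7.  8.3 8.7 8.9] dir0 -83.0
tray_yellow [ 0.5246 -0.4568] [ 49. 119.  50. 121.] [3.9 5.3 6.3 4.8] dir0 -86.1
green [ 0.4885 -0.3113] [100.  28.  99.  28.] [80.6 80.6 80.5 84.2] dir0 -99.4
yellow [ 0.4198 -0.2992] [98. 27. 99. 28.] [80.2 79.9 80.4 78.6] dir0 -99.8
slab [ 0.4537 -0.3056] [114. 114. 113. 114.] [79.6 79.8 79.6 80.2] dir0 -100.4
redlow [ 0.4608 -0.2706] [27. 40. 27. 42.] [81.6 81.7 84.6 82.2] dir0 -98.4
bluelow [ 0.4486 -0.3387] [28. 40. 28. 39.] [86.3 81.2 83.5 81.1] dir0 -93.7
bell [ 0.4269 -0.0153]
roll [ 0.8108 -0.1139]
sealer [ 0.5203 -0.0178] [269.  69. 267.  74.  62.] [ 0.5  0.5  0.5 54.3 25. ] dir0 -89.5
```

Fits are consistent to about 1 mm. An open finger (47–59.5 mm out) would hit the neighbour at 56 mm, so for the first pick of each layer I'll shift the gripper 7 mm away from the neighbour. Fingertips stay 7 mm above each carton's underside to clear the tray rim.

```bash
cat > job.py <<'E'
from rig import ctrl
from geo import *
import sys
C=np.array([.4539,-.3055]); a=np.radians(-10.0)
u=np.array([np.cos(a),np.sin(a)]); v=np.array([-u[1],u[0]])   # u away from robot, v left
H=.25; VIA=(.53,-.03)
# pick centre, outward shift, underside z, pick yaw, tray xy, place yaw, far tray
J={"yellow":(C-.035*u,-.007*u,.034,-100,(.5246,-.4568),-175,False),
   "green": (C+.035*u,0*u,.034,-100,(.6478,.0826),-5.7,True),
   "red":   (C+.035*v,.007*v,.010,-10,(.6949,-.0753),8.4,True),
   "blue":  (C-.035*v,0*v,.010,-10,(.6512,.0026),2.9,True)}
def q(y): return (R.from_euler("z",y,degrees=True)*R.from_euler("x",180,degrees=True)).as_quat()
def P(xy,z): return [float(xy[0]),float(xy[1]),float(z)]
def check(n):
    p,s,z,y,t,yt,far=J[n]; print(n,[None if (k:=ctrl.ik(*g)) is None else np.round(k,2) for g in
     ((P(p,H),q(y)),(P(p+s,z+.007),q(y)),(P(t,H),q(yt)),(P(t,.0125),q(yt)))])
def pick(n):
    p,s,z,y,*_=J[n]
    ctrl.move_linear(P(p+s,z+.07),q(y),vel=.3)
    print("stopped",ctrl.move_linear(P(p+s,z+.007),vel=.1,stop_force=12))
    ctrl.close_gripper(); print(n,"gap",ctrl.read_finger_gap(),"F",ctrl.read_finger_force())
    ctrl.move_linear(P(p+s,z+.04),vel=.08); ctrl.move_linear(P(p+s,H),vel=.3)
    print("gap",ctrl.read_finger_gap(),"t",ctrl.read_time())
def place(n):
    *_,t,yt,far=J[n]
    if far: ctrl.move_linear(P(VIA,H),q(yt),vel=.3)
    ctrl.move_linear(P(t,H),q(yt),vel=.25); ctrl.move_linear(P(t,.05),vel=.25)
    print("stopped",ctrl.move_linear(P(t,.0125),vel=.04,stop_force=8),ctrl.read_ee_pos())
    ctrl.open(); ctrl.move_linear(P(t,.06),vel=.1); ctrl.move_linear(P(t,H),vel=.3)
    if far: ctrl.move_linear(P(VIA,H),vel=.3)
    print("t",ctrl.read_time())
E
python3 - <<'E'
from job import *
for n in J: check(n)
p,s,z,y,*_=J["yellow"]
ctrl.move_ptp(P(p+s,H),q(y)); print(ctrl.read_ee_pos(),ctrl.read_q().round(2) if hasattr(ctrl.read_q(),'round') else ctrl.read_q(),ctrl.read_time())
for n in J: check(n)
cv2.imwrite("pics/w1.png",ctrl.grab_frame("wrist"))
E
```

```text
yellow [array([ 0.11,  0.45,  0.67,  1.84, -0.33,  0.96, -2.4 ]), array([ 0.26,  0.75,  0.49,  2.05, -0.71,  0.51, -2.05]), array([ 1.03,  0.74, -0.7 ,  1.3 ,  0.47,  1.26,  1.98]), array([ 0.99,  0.99, -0.6 ,  1.5 ,  0.67,  0.87,  1.82])]
green [array([ 0.11,  0.55,  0.66,  1.68, -0.38,  1.04, -2.43]), array([ 0.19,  0.83,  0.54,  1.86, -0.68,  0.65, -2.17]), array([-0.21,  0.59,  0.07,  1.45, -0.04,  1.1 , -1.8 ]), array([-0.28,  0.88,  0.2 ,  1.65, -0.25,  0.64, -1.62])]
red [array([ 0.34,  0.42,  0.2 ,  1.79, -0.1 ,  0.95, -1.17]), array([ 0.38,  0.76,  0.14,  1.99, -0.24,  0.41, -1.04]), array([ 0.03,  0.67,  0.07,  1.3 , -0.05,  1.17, -1.32]), array([-0.  ,  0.93,  0.13,  1.5 , -0.15,  0.73, -1.23])]
blue [array([ 0.46,  0.46,  0.21,  1.71, -0.11,  0.98, -1.04]), array([ 0.51,  0.78,  0.14,  1.91, -0.22,  0.47, -0.94]), array([-0.09,  0.59,  0.07,  1.46, -0.04,  1.09, -1.53]), array([-0.13,  0.87,  0.14,  1.65, -0.18,  0.63, -1.41])]
[ 0.41245345 -0.29853553  0.24999628] [ 0.11  0.44  0.67  1.86 -0.33  0.95 -2.39] 2.1417
yellow [array([ 0.11,  0.45,  0.66,  1.84, -0.33,  0.96, 
[... 196 characters left out ...]
[ 0.12,  0.55,  0.64,  1.68, -0.37,  1.04, -2.44]), array([ 0.23,  0.81,  0.47,  1.86, -0.6 ,  0.62, -2.24]), array([-0.31,  0.6 ,  0.24,  1.46, -0.15,  1.1 , -1.71]), array([-0.26,  0.88,  0.16,  1.64, -0.21,  0.64, -1.66])]
red [array([ 0.33,  0.42,  0.22,  1.79, -0.11,  0.95, -1.15]), array([ 0.39,  0.76,  0.11,  1.99, -0.2 ,  0.4 , -1.09]), array([ 0.01,  0.67,  0.1 ,  1.31, -0.07,  1.17, -1.3 ]), array([ 0.03,  0.92,  0.07,  1.5 , -0.08,  0.72, -1.29])]
blue [array([ 0.46,  0.46,  0.21,  1.71, -0.11,  0.98, -1.03]), array([ 0.52,  0.78,  0.12,  1.91, -0.19,  0.46, -0.97]), array([-0.14,  0.59,  0.16,  1.46, -0.1 ,  1.09, -1.48]), array([-0.11,  0.87,  0.1 ,  1.65, -0.14,  0.63, -1.45])]
```

View pics/w1.png

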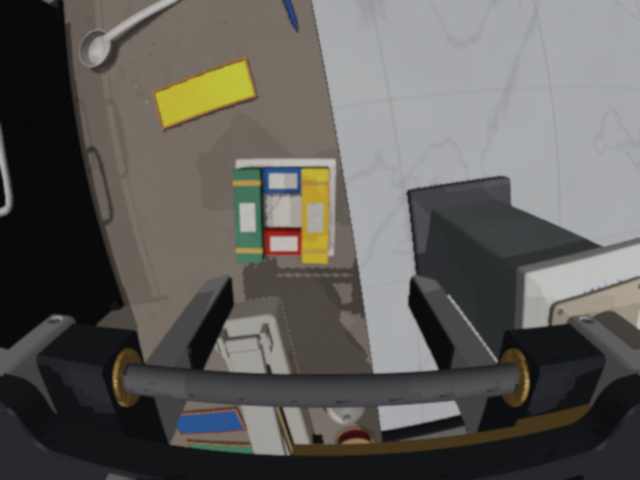

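The wrist view shows the stack as measured: green, blue and red inside, yellow on the right at (315,215). The IK shows yaw 80° keeps the joint turns short, so I'll pick the top layer that way, limit the turn rate, and always travel at height.

```bash
sed -i 's/\.034,-100,/.034,80,/; s/-175,False/185,False/' job.py
python3 - <<'E'
s=open('job.py').read()
s=s.replace("def check(n):","""def go(xy,y,vel=.3):   # level travel at height H, turn rate limited
    d=np.linalg.norm(np.array(P(xy,H))-ctrl.read_ee_pos()); ang=(R.from_quat(q(y))*R.from_quat(ctrl.read_eef_rot()).inv()).magnitude()
    ctrl.move_linear(P(xy,H),q(y),vel=float(min(vel,d/max(ang/.9,.1))))
def check(n):""")
s=s.replace("    ctrl.move_linear(P(p+s,z+.07),q(y),vel=.3)\n","    go(p+s,y); ctrl.move_linear(P(p+s,z+.05),vel=.25)\n")
s=s.replace("ctrl.move_linear(P(VIA,H),q(yt),vel=.3)","go(VIA,yt)").replace("ctrl.move_linear(P(t,H),q(yt),vel=.25);","go(t,yt,.25);")
open('job.py','w').write(s)
E
python3 - <<'E'
from job import *
p,s,z,y,*_=J["yellow"]
ctrl.move_ptp(P(p+s,H),q(y)); print(ctrl.read_time(),np.round(ctrl.read_q(),2))
ctrl.move_linear(P(p+s,z+.05),vel=.25)
print(ctrl.read_contact_force())
cv2.imwrite("pics/w2.png",ctrl.grab_frame("wrist"))
E
```

```text
2.4417 [ 0.11  0.44  0.67  1.86 -0.33  0.95 -2.39]
[ 0.13456395 -0.19657765  1.26289748]
```

View pics/w2.png

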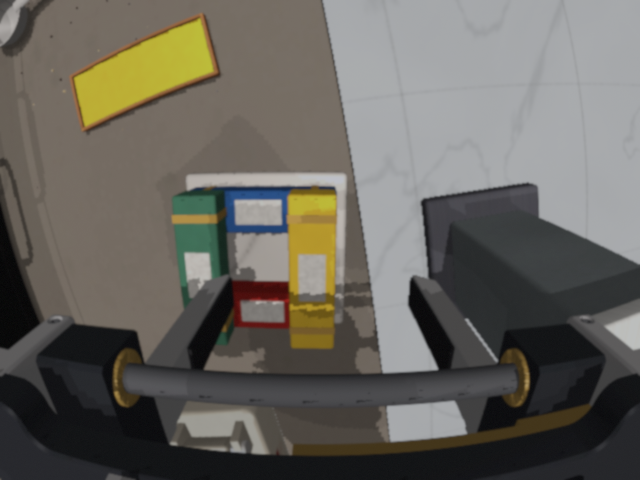

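The wrist view shows the left fingertip near green's inner edge (229,280), and yellow's edges at 291/336. I'll check that clearance with the fisheye model, and see why the yaw didn't change.

```bash
grep -n '"yellow":\|"green":' job.py
cat >> geo.py <<'E'
def fish(uv,z,ci):
    p=(np.atleast_2d(uv).astype(float)-[ci["cx"],ci["cy"]])/ci["fx"]; r=np.linalg.norm(p,axis=1)
    d=np.c_[p[:,0]*np.sin(r)/r,-p[:,1]*np.sin(r)/r,-np.cos(r)]
    d=R.from_quat(ci["rotation"]).apply(d); c=ci["xyz"]
    return (c+d*((z-c[2])/d[:,2])[:,None])[:,:2]
E
python3 - <<'E'
from job import *
im=cv2.imread("pics/w2.png"); cv2.imwrite("pics/w2c.png",cv2.resize(im[170:360,160:360],None,fx=3,fy=3,interpolation=cv2.INTER_CUBIC))
ci=ctrl.camera_info("wrist"); print(ci["xyz"],ctrl.read_ee_pos(),np.degrees(R.from_quat(ctrl.read_eef_rot()).as_euler("xyz")))
t=np.array(ctrl.read_ee_pos()[:2])
w=fish([(229,280),(291,280),(336,280)],.058,ci); print(w,(w-C)@u*1000)
w=fish([(232,282),(206,285),(411,282)],.084,ci); print("tips rel tcp",(w-t)@u*1000,(w-t)@v*1000)
E
```

```text
8:J={"yellow":(C-.035*u,-.007*u,.034,80,(.5246,-.4568),185,False),
9:   "green": (C+.035*u,0*u,.034,80,(.6478,.0826),-5.7,True),
[ 0.3997885  -0.37629035  0.2639241 ] [ 0.41334686 -0.29912503  0.08523331] [-1.79871843e+02 -7.13581153e-02 -1.00008162e+02]
[[ 0.46964997 -0.30318007]
 [ 0.43198071 -0.29707948]
 [ 0.40547768 -0.29248021]] [ 15.10783874 -23.04849678 -49.94754292]
tips rel tcp [ 47.49894056  62.41021195 -47.94337863] [-3.7178075  -1.60585282 -3.81437972]
```

View pics/w2c.png

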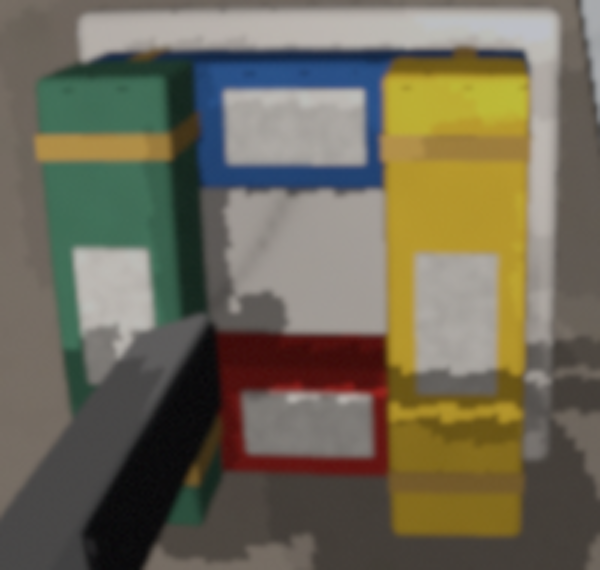

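Correction: (229,280) was green's side face. Its top edge is at about 217, so the finger clears by roughly 3 mm. `move_ptp` seems to treat half turns as the same, so I'll use `ik` + `move_j` for travel and turn the wrist explicitly.

```bash
python3 - <<'E'
import re
s=open('job.py').read()
i=s.index("def go("); j=s.index("def check(")
s=s[:i]+'''def go(xy,y,*_):   # level travel at height H in joint space
    k=ctrl.ik(P(xy,H),q(y)); assert k is not None
    ctrl.move_j(k)
    e=(R.from_quat(q(y))*R.from_quat(ctrl.read_eef_rot()).inv()).magnitude(); assert e<.03,e
'''+s[j:]
open('job.py','w').write(s)
E
python3 - <<'E'
from job import *
p,s,*_=J["yellow"]
ctrl.move_linear(P(p+s,H),vel=.25)
k=np.array(ctrl.read_q()); k[6]+=np.pi; ctrl.move_j(k)
pick("yellow"); place("yellow"); print(np.round(ctrl.read_q(),2))
cv2.imwrite("pics/t1.png",ctrl.grab_frame("top"))
E
```

```text
stopped False
yellow gap 0.29658631265055485 F 30.000062584877014
gap 0.28977888051800244 t 10.7417
stopped False [ 0.52478892 -0.45696349  0.01265915]
t 16.75
[ 0.61  0.67  0.13  1.32 -0.08  1.16  2.4 ]
```

View pics/t1.png

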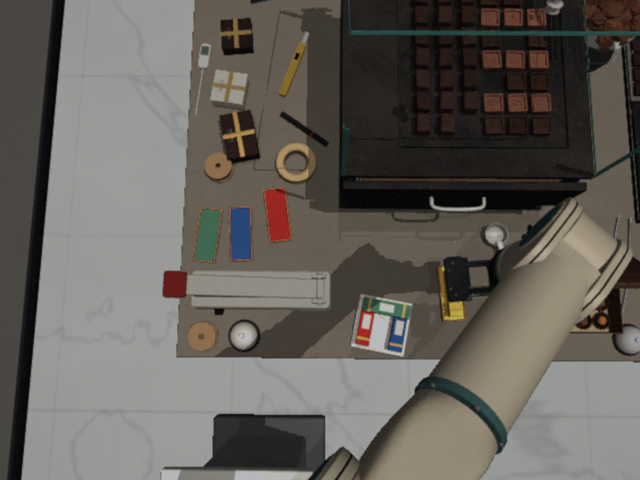

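Yellow is out of the stack and appears to be in its tray, partly hidden by the arm. The green, red and blue cartons are unmoved. Next is green.

Run:
```python
from job import *
pick("green"); cv2.imwrite("pics/t2.png",ctrl.grab_frame("top")); place("green")
a=ctrl.grab_frame("top"); cv2.imwrite("pics/t3.png",a)
b=cv2.imread("pics/t2.png")
f=lambda x:cv2.resize(x,None,fx=3.2,fy=3.2,interpolation=cv2.INTER_CUBIC)
cv2.imwrite("pics/t23.png",np.hstack([f(b[255:360,345:475]),f(a[190:295,190:310])]))
```

```text
stopped False
green gap 0.2936663895245833 F 29.99960035085678
gap 0.2957012605817403 t 22.025
stopped False [0.64803717 0.08251058 0.01272351]
t 29.5333
```

View pics/t3.png

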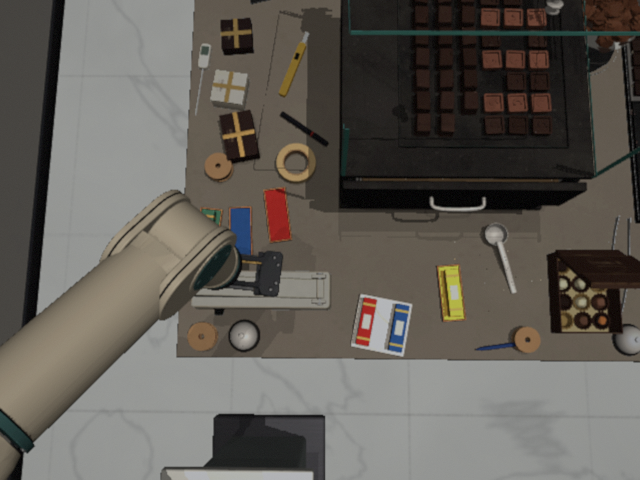

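Yellow lies in its tray at (451,292). Red (367,322) and blue (399,327) are still squarely on the slab. Next is red; I'll check green once the arm has moved off.

Run:
```python
from job import *
pick("red"); a=ctrl.grab_frame("top"); place("red"); b=ctrl.grab_frame("top")
f=lambda x:cv2.resize(x,None,fx=3,fy=3,interpolation=cv2.INTER_CUBIC)
cv2.imwrite("pics/t4.png",np.hstack([f(a[180:270,185:310]),f(b[270:360,345:475])]))
cv2.imwrite("pics/t5.png",b)
```

```text
stopped False
red gap 0.29245261795792116 F 30.000036656856537
gap 0.29694631163989504 t 34.4417
stopped False [ 0.69511428 -0.07545329  0.01269717]
t 41.45
```

View pics/t4.png

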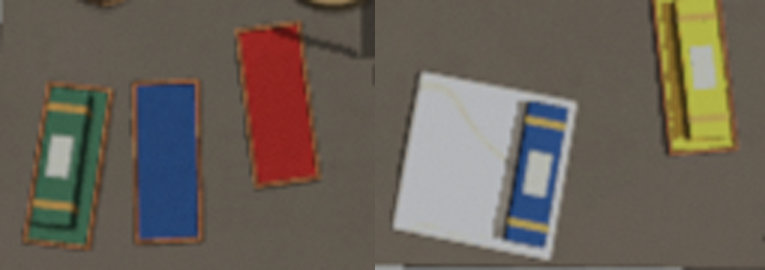

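Green lies in its tray, top face at about (60,157) in the left half. Blue is in place on the slab. Next I'll place blue, back off, and measure all four.

Run:
```python
from job import *
pick("blue"); place("blue")
go((.45,-.3),-10)
a=ctrl.grab_frame("top"); cv2.imwrite("pics/t6.png",a)
f=lambda x,k:cv2.resize(x,None,fx=k,fy=k,interpolation=cv2.INTER_CUBIC)
cv2.imwrite("pics/t7.png",np.hstack([f(a[180:270,185:305],5),f(a[255:345,435:473],5)]))
print(ctrl.read_time())
```

```text
stopped False
blue gap 0.29481358895218374 F 29.997524321079254
gap 0.2933257474463094 t 46.6083
stopped False [0.65141108 0.00249322 0.01270445]
t 53.5167
54.6583
```

View pics/t7.png

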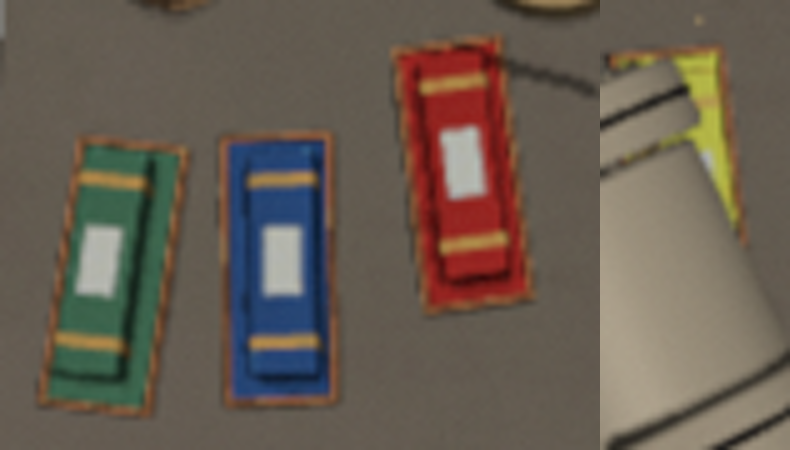

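View pics/t6.png

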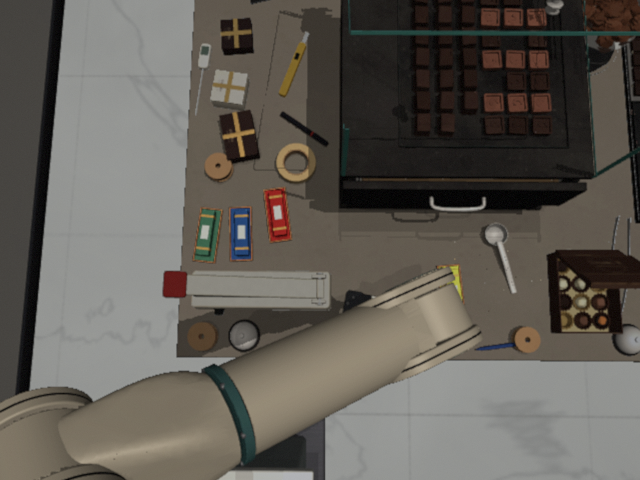

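All four lie label up in their trays, and the bell (244,335) and tape roll (295,162) have not moved. A quick check of the offsets within the trays from the label centres.

Run:
```python
from job import *
ci=ctrl.camera_info("top")
A=lambda p:(np.array(p)+.5)/5-.5+[185,180]
T={"green":(A((100,261)),(.6476,.0786),-5.7),"blue":(A((282,261)),(.6512,.0056),2.9),"red":(A((463,163)),(.6949,-.0753),8.4),
"yellow":((np.array((704-375,66))+.5)/3-.5+[345,270],(.5246,-.4568),5)}
for n,(p,t,y) in T.items():
    d=proj(p,.029,ci)[0]-t; c,s=np.cos(np.radians(y)),np.sin(np.radians(y)); print(n,1000*(c*d[0]+s*d[1]),1000*(-s*d[0]+c*d[1]))
```

```text
green 2.3333434684052365 1.9847183675454818
blue -0.7066912582207804 -4.779419206207991
red -0.20820238905755048 -1.9062860613819606
yellow -0.3720799905663887 -2.886798755247829
```

```bash
python3 -c "
from rig import ctrl
print(ctrl.job_done())"
```

```text
the job is handed in; nothing more can be done
None
```

I unstacked the four cartons from the top down and laid each label side up in the tray of its own colour, measured within 5 mm of the tray centre (8 mm was allowed); the bell and tape roll did not move, and I handed the job in at about 55 s of the 131 s allowed.

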